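# Shut and bolt the key-and-stamp desk box for the night

### The job

Lock up the wooden desk box for the night: push its sloping lid fully shut, swing the bolt's black ball handle up out of its parking notch and slide the bolt to the left, fully home through the keeper, then lay the handle down into the notch at that end so that the bolt cannot creep back. Leave the coffee mug standing, and let go of everything at the end.

Things in the scene. Friction and masses are not known exactly. Their poses are not given: they have to be found in the camera images.
- desk_box: Light wooden desk box, 171 (x) x 306 (y) x 352 mm high, fixed; origin at desk level under its middle; x to its back, y to its left, z up. Its front face slopes at 30 deg from the hinge line (x +35, z 225 mm) down to the front: out of the face is (-0.5, 0, 0.866), down it is (-0.866, 0, -0.5). The face's right part, y -150 to +66 mm, is the lid; the rest is a fixed panel with the keeper.
- shelf_edge (a point): Middle of the lower front edge of the letter shelf that overhangs the sloping face, at box x -106, y 0, z 340 mm; it runs across the whole width, with a 64 mm high blue tissue box on top. An upright gripper at the bolt would strike it: lean the tool back towards the robot (fingers pointing forward and down) 25 to 35 deg from vertical (30 is square to the face).
- lid (a joint): Hinge of the lid, a 12 mm board, 165 mm down the slope and 216 mm wide, hinged along its upper edge: rad, 0 = shut (flush with the fixed panel, rigid stop), grows as its lower edge swings up, at most 0.75. Starts open at 0.35 to 0.60. A stiff hinge holds it where it is left; 2 to 5 N square to it at its lower edge shuts it.
- lid_edge (a point): Point on the lid's outer surface 5 mm from its lower (free) edge, at box y -85 mm, 160 mm from the hinge axis; moves with the lid. A good place to push it shut with closed fingers: to the left of it, at box y -22 mm, the parked ball handle hangs over the edge. The fittings of the bolt start 16 mm further up the lid.
- lid_hinge (a point): Middle of the lid's hinge axis, at box x +35, y 0, z 225 mm, level with the lid's outer surface; the axis runs along the box's y.
- bolt (a joint): Slide of the zinc barrel bolt on the lid, a rod 12 mm thick along the box's y, axis 122 mm down the lid from the hinge axis and 12 mm out of its surface: m, 0 = withdrawn (the start), 0.044 = home, its end 12 mm past the keeper; grows to the box's left (+y). About 2 N moves it. Passes only with the handle below about 0.1 rad; its end strikes the keeper unless the lid is shut.
- handle (a joint): Turn of the bolt's handle about the rod's axis, rad: 0 = raised (stop; leaning 0.25 rad down the slope from square out of the lid), grows down the slope, 0.75 = laid in a notch (stop). Starts at 0.65 to 0.75 in the parking notch, 2.5 mm free beside the stem; the other notch is at the home end. Stays where it is left; 1 to 3 N on the ball push it up or down.
- handle_ball (a point): Centre of the handle's black ball, 18 mm across, on an 8 mm stem, 42 mm from the rod's axis; moves with handle, bolt and lid. With the lid shut: laid down it is 35 mm further down the slope than the rod and 35 mm out of the lid, raised 10 and 53 mm. Box y -22 mm withdrawn, +22 home. Collars on the rod reach 23 mm out. It does not turn in a firm pinch: nudge it up and down, pinch to slide.
- keeper (a point): Centre of the keeper, a zinc staple on the fixed panel that the bolt's end enters: 18 mm long in y, 16 mm wide inside, at box y +85 mm, in line with the rod when the lid is shut.
- mug: White mug, 80 mm across, 92 mm high, with a handle; loose on the desk to the left of the box; origin under its middle. To be left standing.
There are look-alikes about, which are no part of the job. Leave any orange look-alike of the mug alone.

How it is judged:
On the way, in this order (a step that is already met when the one before it is completed fails the run):
1. the lid is shut with the bolt still withdrawn (value of joint lid below 0.03 rad and value of joint bolt below 0.006 m), for 0.2 s.
2. the bolt is slid home through the keeper (value of joint lid below 0.03 rad and value of joint bolt above 0.039 m), for 0.1 s.
At the end, for the whole second after the job is handed in: The lid is shut (within 0.03 rad), the bolt is home in the keeper (at least 39 of its 44 mm), its handle lies at rest in the notch at that end (at 0.55 of 0.75 rad or more), and the mug stands upright (all of step 2 and value of joint handle above 0.55 rad and velocity of joint handle below 0.1 rad/s and angle between mug's own z axis and vertical below 0.2 rad); the robot touches nothing.
It fails at once if the mug is tipped over (angle between mug's own z axis and vertical above 0.5 rad).
It also fails if it takes over 58 s, if anything falls off the work surface, if the arm or the gripper's body presses on something with over 40 N, if the wrist force passes 120 N, or if a joint passes its speed limit or range.

### The arm

A 7-joint arm with a two-finger parallel gripper is mounted at the origin on a cart in front of the work surface, level with it; the furniture and walls round the work are solid. World frame = base frame: x ahead of the robot, y to its left, z up, the work surface at z = 0. Lengths are in m, angles in rad, forces in N, time in s.
With the tool pointing down it reaches from about 0.35 to 0.9 m from the base axis. Payload 8.1 kg.
Tool frame: the origin (TCP) lies at the very end of the fingers, on their centre line; the grasp point (between the pads) lies 19 mm behind it; z points along the fingers, y is the line along which they close (so a half turn about z gives the same grasp; the last joint's range is limited). The gripper opens to 85 mm and grips with 20 to 120 N. Pads are 22 mm wide; open, the fingers measure 114 mm over their backs; the gripper's body (76 mm by 85 mm) begins 54 mm behind the grasp point. The pads swing forward as they close: fully open they stand 13 mm farther back than shut.
Start: joints at [1.145, 0.434, 0.025, 1.573, -0.012, 1.134, -0.075], TCP at [0.198, -0.593, 0.231] pointing down, gripper open.
Joint ranges: [-2.62, 2.62], [-0.44, 2.09], [-1.27, 1.32], [0.08, 2.57], [-1.32, 4.46], [0.12, 2], [-2.74, 2.74]. Speed limits (rad/s): [2.22, 2.22, 3.01, 3.01, 3.14, 3.14, 3.14].

### API

Orientations are given as a unit quaternion [w, x, y, z].
In Python, from plant import sense, grab_frame, camera_info, sign_off gives the robot as it stands. The module is installed in compiled form; this text tells all that it offers.
- The arm moves only by the tool apply_moves, never from a script. Its argument "motion" is a list of rows, each a list of 7 numbers: the closure in counts, from 0 (fully open) to 255 (shut), then the shift along the tool's x, y, z scaled (see below), then the turn, a rotation vector about the tool's x, y, z scaled (see below). A call has exactly 8 rows; each row is the pose to reach, as a shift and turn from the pose commanded when the call began, along the tool's axes at that moment, turning the shorter way round; what a row does not reach only later rows make up. The controller multiplies each number of a shift by 250 mm and each number of a turn by pi rad. A row lasts 1/8 s, in which the tool goes at most 62.5 mm and 10.7 degrees, less where a joint would pass 70% of its speed; a pose out of reach is approached as far as the arm can. A call with a number of a shift or a turn outside -1 to 1 is refused whole. A call with a gripper value outside its range is refused whole. The fingers move at their own pace and stop on an object; "newtons" is the grip in N (left out, the last holds). Time passes only in rows, so rows that repeat a pose let the fingers close, or fill a call up. It gives the time, the measured TCP pose, the force, the opening and the grip force at its end, in the units of the state.
- sense(): the state, without advancing time (a new reading comes with each control period).
- grab_frame(name): name is "side" or "top"; returns the picture (400x640x3 uint8, red, green, blue); there is no depth.
- camera_info(name): a dict with "intrinsics" (3x3 intrinsics, pixels), "D" ([k1, k2, p1, p2, k3] as OpenCV has them; the pictures are not rectified), "cam_to_world" (4x4, takes a point from camera to world coordinates). Camera axes: x right, y down, z forward; pixel columns grow to the right and rows downward; lengths in m; the calibration is good to about 2 mm. A picture is of the moment at which its call begins. camera_info takes no time and is no camera call.
- sign_off(): hands the job in; it is judged then, once.
The state is a dict: "time": time; "qpos": joint angles; "joint_velocities": joint speeds; "joint_torque": joint torques, N m; "tcp_pos": TCP position; "tcp_rot": TCP orientation; "ft_force": force on the tool from outside, world axes, zero at the start; "torque": the same for the moment, N m; "width": opening from 0.0 (shut) to 1.0 (fully open); "gripper_force": force on a finger pad.
Only numpy, scipy, OpenCV 4.12 (cv2) and the standard library are available. Lean on these libraries where they do the work, as an engineer would, in place of code of your own. Each camera call takes 0.05 s, during which the arm holds its last target. There are 200 camera calls.

## Working session

There is one attempt and no reset: what is moved stays moved. The work goes in short steps, Python scripts to look and compute and a tool call to move; the robot and the scene stay as the last step left them, time stands still between calls to the robot, and variables do not carry over. Pictures are saved under pics/ and viewed, at most 10 in all, crops included, and the job is handed in when it is done.

Besides the shell and the picture viewer there is one more tool, called in YAML: its name, and indented under it one key for each argument. apply_moves: Moves the arm, as the interface text tells. Shifts and turns lie within -1 to 1; 1 stands for 250 mm of shift or pi rad of turn. Its arguments: {"type":"object","properties":{"motion":{"type":"array","items":{"type":"array","items":{"type":"number"}}},"newtons":{"type":"number"}},"required":["motion"]}

```bash
mkdir -p pics
python3 - <<'E'
from plant import *
import cv2,numpy as np
np.set_printoptions(precision=4,suppress=True)
for n in("side","top"):
    f=grab_frame(n); cv2.imwrite(f"pics/{n}0.png",cv2.cvtColor(f,cv2.COLOR_RGB2BGR))
    c=camera_info(n); print(n,np.array(c["intrinsics"]),c["D"],np.array(c["cam_to_world"]))
s=sense();print(s)
E
```

```text
side [[483.3803   0.     313.2037]
 [  0.     483.3803 200.3628]
 [  0.       0.       1.    ]] [-0.1155  0.      0.      0.      0.    ] [[-0.6753  0.3459 -0.6514  1.4761]
 [ 0.7374  0.3334 -0.5874  0.9251]
 [ 0.014  -0.877  -0.4802  0.8656]
 [ 0.      0.      0.      1.    ]]
top [[387.8161   0.     324.9245]
 [  0.     387.8161 197.6172]
 [  0.       0.       1.    ]] [-0.0474  0.      0.      0.      0.    ] [[ 0.0921 -0.7705  0.6308 -0.0161]
 [-0.9957 -0.0694  0.0606  0.0443]
 [-0.003  -0.6337 -0.7736  0.9163]
 [ 0.      0.      0.      1.    ]]
{'time': 0.1, 'qpos': array([ 1.1454,  0.4352,  0.025 ,  1.574 , -0.0116,  1.134 , -0.0751]), 'joint_velocities': array([ 0.0002, -0.0033,  0.0002, -0.0046, -0.0013, -0.0008, -0.0005]), 'joint_torque': array([  0.0025, -67.1762,   1.0282, -31.6907,   0.0159,   0.0071,
        -0.0001]), 'tcp_pos': array([ 0.1981, -0.5923,  0.2306]), 'tcp_rot': array([-0.0007,  0.987 ,  0.1607, -0.0002]), 'ft_force': array([-0.9332,  0.544 , -0.1473]), 'torque': array([0.0059, 0.0013, 0.0156]), 'gripper_force': 0.0, 'width': 1.0006074836703345}
```

View pics/side0.png

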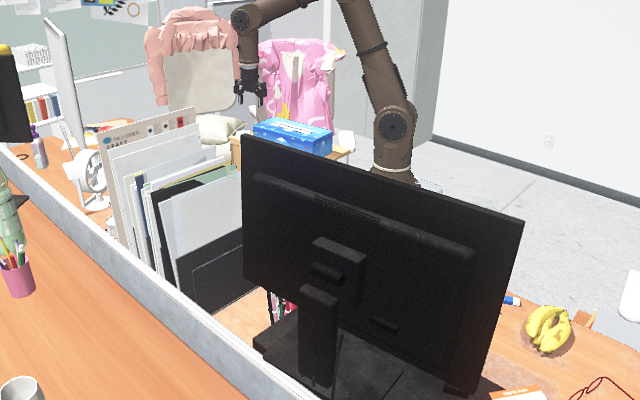

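View pics/top0.png

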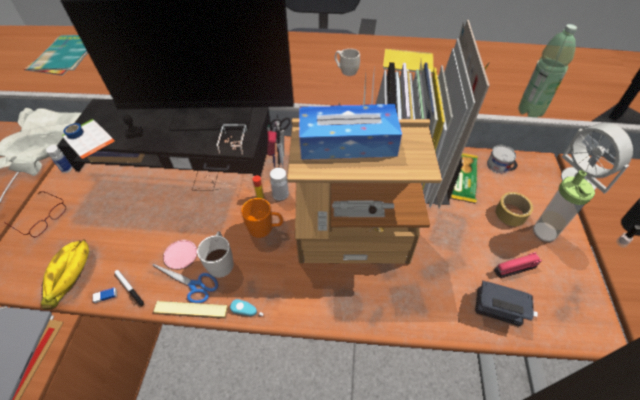

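The side view is blocked by the monitor. The top view shows the box near (355,190), the white mug near (215,255) and the orange look-alike at (258,218). I'll take a closer crop.

Run:
```python
import cv2
f=cv2.imread("pics/top0.png")[95:275,280:445]
cv2.imwrite("pics/crop1.png",cv2.resize(f,None,fx=3.3,fy=3.3,interpolation=cv2.INTER_CUBIC))
```

```text
(no output)
```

View pics/crop1.png

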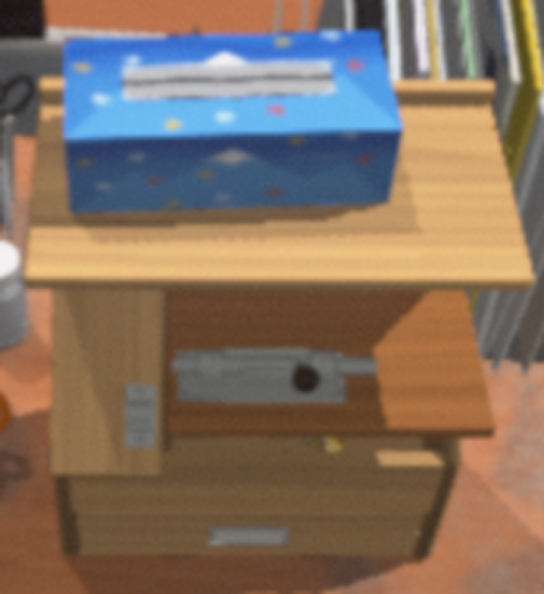

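```bash
cat > h.py <<'E'
import numpy as np,cv2
from plant import *
from scipy.spatial.transform import Rotation as R
np.set_printoptions(precision=4,suppress=True)
C=camera_info("top");K=np.array(C["intrinsics"]);D=np.array(C["D"]);T=np.array(C["cam_to_world"])
def ray(u,v):
    p=cv2.undistortPoints(np.array([[[u,v]]],float),K,D)[0,0]; return T[:3,3],T[:3,:3]@np.array([p[0],p[1],1])
def plane(u,v,z):
    o,d=ray(u,v); return o+d*(z-o[2])/d[2]
def proj(P):
    Ti=np.linalg.inv(T); q=cv2.projectPoints(np.atleast_2d(P).astype(float),cv2.Rodrigues(Ti[:3,:3])[0],Ti[:3,3],K,D)[0]; return q[:,0]
E
python3 - <<'E'
from h import *
c=lambda u,v:(280+u/3.3,95+v/3.3)
L=plane(*c(25,282),.340);Rr=plane(*c(531,285),.340)
print("shelf",L,Rr,np.linalg.norm(L-Rr))
y=(L-Rr)/np.linalg.norm(L-Rr);x=np.array([y[1],-y[0],0]);yaw=np.arctan2(x[1],x[0])
O=(L+Rr)/2+.106*x;O[2]=0
print("box",O,"yaw",yaw)
W=np.c_[x,y,[0,0,1]]
w=lambda p:O+W@np.array(p)
for n,p in dict(keeper=(-.0766,.085,.1744),panelLL=(.035-.165*.866,.153,.1425),panelLR=(.035-.165*.866,.066,.1425)).items():
    q=proj(w(p))[0];print(n,(q-[280,95])*3.3)
for a in np.arange(.3,.65,.05):
    t=np.pi/6-a; dn=np.array([-np.cos(t),0,-np.sin(t)]);n=np.array([-np.sin(t),0,np.cos(t)])
    h=np.array([.035,0,.225])
    pts=[h+.165*dn+[0,-.150,0],h+.165*dn+[0,.066,0]]+[h+(.122+.042*np.sin(.25+b))*dn+(.012+.042*np.cos(.25+b))*n+[0,-.022,0] for b in (.65,.75)]
    print(a,((proj(np.array([w(p) for p in pts]))-[280,95])*3.3).round().tolist())
print("mug",plane(215,275,0))
E
```

```text
shelf [0.4911 0.1678 0.34  ] [ 0.5163 -0.1372  0.34  ] 0.30600469206563446
box [0.6093 0.024  0.    ] yaw 0.08220877420813585
keeper [140.2831 405.9368]
panelLL [ 46.0124 466.3641]
panelLR [166.3217 467.2134]
0.3 [[481.0, 454.0], [167.0, 452.0], [300.0, 417.0], [300.0, 423.0]]
0.35 [[484.0, 449.0], [167.0, 447.0], [301.0, 410.0], [301.0, 416.0]]
0.39999999999999997 [[487.0, 444.0], [167.0, 442.0], [302.0, 402.0], [302.0, 408.0]]
0.44999999999999996 [[490.0, 438.0], [167.0, 436.0], [303.0, 393.0], [303.0, 399.0]]
0.49999999999999994 [[492.0, 431.0], [167.0, 429.0], [304.0, 384.0], [304.0, 390.0]]
0.5499999999999999 [[495.0, 424.0], [167.0, 422.0], [305.0, 374.0], [305.0, 381.0]]
0.5999999999999999 [[497.0, 416.0], [167.0, 414.0], [306.0, 364.0], [306.0, 371.0]]
mug [0.4419 0.3809 0.    ]
```

Candidates for the handle ball: the black disc at (372,209) on the bolt plate of the brown lid. The drawer pull at (355,258) and the scissors at (282,125) are ruled out. For the mug, I take the white one at (215,255), not the orange one at (258,218). The box width comes out at 306 mm, which matches, and the lid is at about 0.5 rad.

```bash
cat >> h.py <<'E'
yaw=.0822;BR=R.from_euler('z',yaw).as_matrix();O=np.array([.6093,.024,0])-.004*BR[:,0]
def W(p): return O+BR@np.array(p)
def face(s,y,o,a=0):
    t=np.pi/6-a; return W(np.array([.035,0,.225])+s*np.array([-np.cos(t),0,-np.sin(t)])+o*np.array([-np.sin(t),0,np.cos(t)])+[0,y,0])
def tool(lean):
    l=np.radians(lean); return BR@np.array([[np.cos(l),0,np.sin(l)],[0,-1,0],[np.sin(l),0,-np.cos(l)]]).T
def rel(P,Rt,tag=""):
    s=sense();q=s["tcp_rot"];Rc=R.from_quat(q[[1,2,3,0]])
    print(tag,"shift",Rc.inv().apply(np.array(P)-s["tcp_pos"])/.25,"turn",(Rc.inv()*R.from_matrix(Rt)).as_rotvec()/np.pi)
E
python3 - <<'E'
from h import *
P=face(.160,-.085,0,.5);Rt=tool(30);print(P,Rt)
rel(P-.06*Rt[:,2],Rt)
E
```

```text
[ 0.4878 -0.0713  0.2212] [[ 0.8631  0.0821  0.4983]
 [ 0.0711 -0.9966  0.0411]
 [ 0.5     0.     -0.866 ]]
 shift [ 1.6434 -1.6378 -0.1683] turn [-0.0205  0.1659  0.0747]
```

apply_moves:
  motion:
    - [255,0.12,-0.12,-0.1,0,0.02,0.01]
    - [255,0.24,-0.24,-0.17,-0.01,0.05,0.02]
    - [255,0.37,-0.37,-0.17,-0.01,0.08,0.03]
    - [255,0.5,-0.5,-0.17,-0.015,0.11,0.045]
    - [255,0.62,-0.62,-0.17,-0.02,0.14,0.06]
    - [255,0.75,-0.75,-0.17,-0.02,0.166,0.075]
    - [255,0.87,-0.87,-0.17,-0.02,0.166,0.075]
    - [255,0.95,-0.95,-0.17,-0.02,0.166,0.075]
  newtons: 40

```text
time: 1.1
tcp_pos: [0.3482, -0.2902, 0.2734]
tcp_rot: [-0.011, 0.965, 0.04, 0.259]
ft_force: [-0.3, 0.3, 0.3]
width: 0.001
gripper_force: 0.0
```

Run:
```python
from h import *
P=face(.160,-.085,0,.5);Rt=tool(30)
print(sense()["tcp_pos"],sense()["ft_force"])
rel(P-.05*Rt[:,2],Rt)
```

```text
[ 0.3482 -0.2902  0.2734] [-0.3196  0.2912  0.2839]
 shift [ 0.4393 -0.8267  0.2956] turn [-0.0003  0.     -0.0002]
```

apply_moves:
  motion:
    - [255,0.06,-0.14,0,0,0,0]
    - [255,0.12,-0.28,0,0,0,0]
    - [255,0.19,-0.43,0,0,0,0]
    - [255,0.26,-0.57,0,0,0,0]
    - [255,0.34,-0.72,0.05,0,0,0]
    - [255,0.44,-0.827,0.12,0,0,0]
    - [255,0.44,-0.827,0.2,0,0,0]
    - [255,0.44,-0.827,0.2,0,0,0]

```text
time: 2.1
tcp_pos: [0.4505, -0.0756, 0.2845]
tcp_rot: [-0.012, 0.965, 0.04, 0.258]
ft_force: [-0.2, -0.4, -0.4]
width: 0.003
gripper_force: 0.0
```

Run:
```python
from h import *
Rt=tool(30)
s=sense();print(s["tcp_pos"],s["ft_force"])
f=grab_frame("top");cv2.imwrite("pics/c2.png",cv2.resize(cv2.cvtColor(f,4)[95:275,280:445],None,fx=3.3,fy=3.3,interpolation=2))
print((proj(s["tcp_pos"])-[280,95])*3.3)
for a in (.55,.5,.4,.3,.2,.1,.03,0): rel(face(.160,-.085,-.0,a),Rt,a)
```

```text
[ 0.4505 -0.0756  0.2845] [-0.2219 -0.3584 -0.3649]
[[418.6455 419.4821]]
0.55 shift [ 0.0189 -0.0068  0.2685] turn [-0.0004  0.0004 -0.0003]
0.5 shift [ 0.0029 -0.0067  0.2962] turn [-0.0004  0.0004 -0.0003]
0.4 shift [-0.0248 -0.0066  0.3538] turn [-0.0004  0.0004 -0.0003]
0.3 shift [-0.0467 -0.0066  0.4139] turn [-0.0004  0.0004 -0.0003]
0.2 shift [-0.0624 -0.0065  0.4759] turn [-0.0004  0.0004 -0.0003]
0.1 shift [-0.0719 -0.0064  0.5392] turn [-0.0004  0.0004 -0.0003]
0.03 shift [-0.0748 -0.0063  0.5839] turn [-0.0004  0.0004 -0.0003]
0 shift [-0.075  -0.0063  0.6031] turn [-0.0004  0.0004 -0.0003]
```

View pics/c2.png

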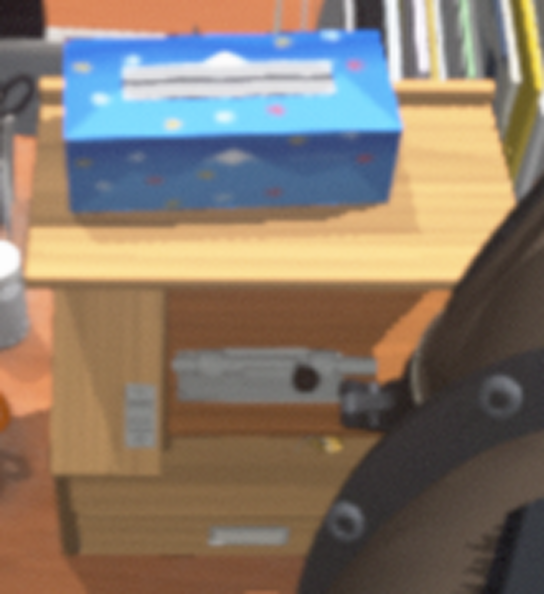

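The view shows the closed fingers at about (370,405) in the crop, to the right of the ball at (305,378), and the lid still open. Next I push it along its arc.

apply_moves:
  motion:
    - [255,0.0,-0.007,0.13,0,0,0]
    - [255,-0.005,-0.007,0.25,0,0,0]
    - [255,-0.02,-0.007,0.32,0,0,0]
    - [255,-0.035,-0.007,0.38,0,0,0]
    - [255,-0.055,-0.007,0.43,0,0,0]
    - [255,-0.065,-0.007,0.48,0,0,0]
    - [255,-0.075,-0.007,0.53,0,0,0]
    - [255,-0.08,-0.007,0.57,0,0,0]

```text
time: 3.15
tcp_pos: [0.5041, -0.0713, 0.1537]
tcp_rot: [-0.01, 0.965, 0.039, 0.258]
ft_force: [-2.9, 0.2, 2.9]
width: 0.002
gripper_force: 1.5
```

Run:
```python
from h import *
Rt=tool(30)
rel(face(.162,-.085,0),Rt)
```

```text
shift [-0.0078 -0.0054  0.0404] turn [ 0.0007  0.0007 -0.0003]
```

apply_moves:
  motion:
    - [255,-0.004,0,0.01,0,0,0]
    - [255,-0.004,0,0.02,0,0,0]
    - [255,-0.004,0,0.025,0,0,0]
    - [255,-0.004,0,0.03,0,0,0]
    - [255,-0.004,0,0.035,0,0,0]
    - [255,-0.004,0,0.04,0,0,0]
    - [255,-0.004,0,0.045,0,0,0]
    - [255,-0.004,0,0.045,0,0,0]

```text
time: 4.15
tcp_pos: [0.5087, -0.0713, 0.1447]
tcp_rot: [-0.009, 0.965, 0.039, 0.258]
ft_force: [-25.9, -2.9, 38.4]
width: -0.001
gripper_force: 22.9
```

apply_moves:
  motion:
    - [255,0,0,-0.02,0,0,0]
    - [255,-0.02,0,-0.1,0,0,0]
    - [255,-0.1,0,-0.22,0,0,0]
    - [255,-0.2,0.1,-0.3,0,0,0]
    - [255,-0.3,0.2,-0.3,0,0,0]
    - [255,-0.4,0.3,-0.3,0,0,0]
    - [255,-0.5,0.35,-0.3,0,0,0]
    - [255,-0.5,0.35,-0.3,0,0,0]

```text
time: 5.15
tcp_pos: [0.3684, -0.1708, 0.145]
tcp_rot: [-0.011, 0.966, 0.037, 0.257]
ft_force: [-0.0, 0.5, 0.2]
width: 0.0
gripper_force: 0.0
```

Run:
```python
from h import *
f=grab_frame("top");cv2.imwrite("pics/c3.png",cv2.resize(cv2.cvtColor(f,4)[95:275,280:445],None,fx=3.3,fy=3.3,interpolation=2))
pts=dict(keeper=face(.122,.085,.012),ball=face(.157,-.022,.035),ballup=face(.132,-.022,.053),LR=face(.165,-.150,0),LL=face(.165,.066,0))
for k,p in pts.items(): print(k,(proj(p)[0]-[280,95])*3.3)
print(sense()["tcp_pos"])
```

```text
keeper [140.2258 410.553 ]
ball [293.4772 458.1524]
ballup [295.8505 419.6847]
LR [465.8426 473.5492]
LL [166.3368 471.9082]
[ 0.368  -0.1708  0.1448]
```

View pics/c3.png

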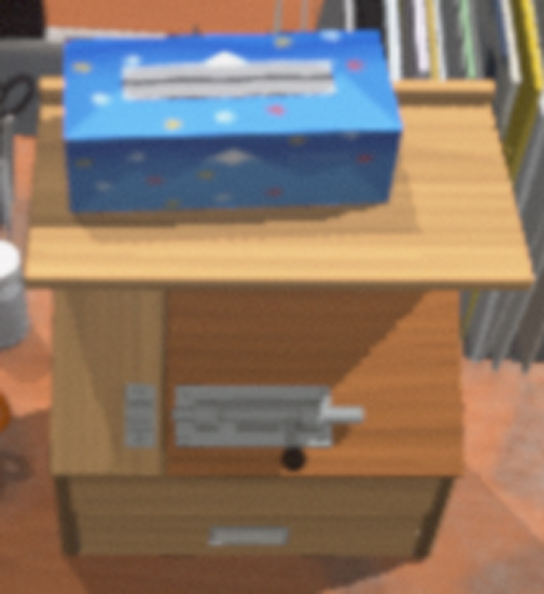

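The lid is shut. The ball is at crop (292,459) against a prediction of (293,458), so the model is good. Next I raise the handle from its downslope side.

Run:
```python
from h import *
Rt=tool(30)
for s in (.215,.185,.152): rel(face(s,-.022,.032),Rt,s)
```

```text
0.215 shift [ 0.2934 -0.6112  0.1678] turn [ 0.0002  0.001  -0.0017]
0.185 shift [ 0.4134 -0.6118  0.1674] turn [ 0.0002  0.001  -0.0017]
0.152 shift [ 0.5454 -0.6125  0.167 ] turn [ 0.0002  0.001  -0.0017]
```

apply_moves:
  motion:
    - [255,0.05,-0.12,0,0,0,0]
    - [255,0.1,-0.25,0,0,0,0]
    - [255,0.15,-0.38,0.04,0,0,0]
    - [255,0.2,-0.5,0.09,0,0.001,-0.001]
    - [255,0.25,-0.611,0.13,0,0.001,-0.0015]
    - [255,0.29,-0.611,0.167,0,0.001,-0.0015]
    - [255,0.34,-0.611,0.167,0,0.001,-0.0015]
    - [255,0.37,-0.611,0.167,0,0.001,-0.0015]

```text
time: 6.2
tcp_pos: [0.4224, -0.0402, 0.1502]
tcp_rot: [-0.005, 0.97, 0.041, 0.24]
ft_force: [0.5, -0.3, 0.2]
width: 0.0
gripper_force: 0.0
```

Run:
```python
from h import *
Rt=tool(30)
print(sense()["ft_force"])
for s in (.185,.152): rel(face(s,-.022,.032),Rt,s)
```

```text
[ 0.4696 -0.3378  0.205 ]
0.185 shift [ 0.1829 -0.1061  0.0498] turn [0.0026 0.0124 0.0012]
0.152 shift [ 0.3148 -0.1056  0.0447] turn [0.0026 0.0124 0.0012]
```

Run:
```python
from h import *
s=sense();print(s["qpos"],s["joint_velocities"],s["time"])
```

```text
[ 0.8042  0.0964 -0.8258  2.4762  0.3457  0.1226 -1.8219] [-0.7954  0.0815  0.4022 -0.1032  1.873  -0.0177 -2.1829] 6.2
```

Joint 6 is near its lower limit here. I'll reduce the lean a bit for this nudge.

apply_moves:
  motion:
    - [255,0,0,0,0,-0.01,0]
    - [255,0,0,0,0,-0.02,0]
    - [255,0,0,0,0,-0.02,0]
    - [255,0,0,0,0,-0.02,0]
    - [255,0,0,0,0,-0.02,0]
    - [255,0,0,0,0,-0.02,0]
    - [255,0,0,0,0,-0.02,0]
    - [255,0,0,0,0,-0.02,0]

```text
time: 7.2
tcp_pos: [0.4221, -0.0409, 0.1501]
tcp_rot: [-0.004, 0.977, 0.041, 0.209]
ft_force: [0.2, -0.3, -0.9]
width: 0.001
gripper_force: 0.0
```

Run:
```python
from h import *
s=sense();print(s["qpos"],s["joint_velocities"],s["time"])
for l in (30,24):
  for s in (.195,.185,.152): rel(face(s,-.022,.032),tool(l),(l,s))
```

```text
[ 0.8288  0.1151 -0.8656  2.4229  0.3018  0.2314 -1.7823] [ 0.0008  0.0001 -0.0006 -0.0018 -0.0008  0.0009  0.0007] 7.2
(30, 0.195) shift [ 0.1474 -0.1091  0.0426] turn [0.0026 0.0325 0.0009]
(30, 0.185) shift [ 0.1872 -0.109   0.0385] turn [0.0026 0.0325 0.0009]
(30, 0.152) shift [ 0.3185 -0.1086  0.0251] turn [0.0026 0.0325 0.0009]
(24, 0.195) shift [ 0.1474 -0.1091  0.0426] turn [ 0.0026 -0.0009  0.0008]
(24, 0.185) shift [ 0.1872 -0.109   0.0385] turn [ 0.0026 -0.0009  0.0008]
(24, 0.152) shift [ 0.3185 -0.1086  0.0251] turn [ 0.0026 -0.0009  0.0008]
```

apply_moves:
  motion:
    - [255,0.02,-0.05,0.02,0,0,0]
    - [255,0.05,-0.109,0.04,0,0,0]
    - [255,0.1,-0.109,0.045,0,0,0]
    - [255,0.15,-0.109,0.042,0,0,0]
    - [255,0.19,-0.109,0.038,0,0,0]
    - [255,0.22,-0.109,0.035,0,0,0]
    - [255,0.25,-0.109,0.032,0,0,0]
    - [255,0.28,-0.109,0.028,0,0,0]

```text
time: 8.2
tcp_pos: [0.4747, -0.0105, 0.1649]
tcp_rot: [-0.002, 0.979, 0.04, 0.198]
ft_force: [-44.8, 1.0, 1.4]
width: 0.001
gripper_force: 20.1
```

Run:
```python
from h import *
s=sense();print(s["qpos"],s["ft_force"])
for l in (24,):
  for s in (.152,): rel(face(s,-.022,.032),tool(l),(l,s))
```

```text
[ 0.6014  0.1674 -0.7671  2.2953  0.4377  0.356  -2.0075] [-44.7511   1.0296   1.4255]
(24, 0.152) shift [ 0.0933 -0.0048 -0.0119] turn [0.0038 0.0066 0.0007]
```

The finger jammed on the ball: friction blocks a straight push. I'll back off, go deeper and follow the ball's arc, upslope and outward.

Run:
```python
from h import *
y=-.022
rel(face(.181,y,.030),tool(23),"back")
rel(face(.181,y,.018),tool(23),"deep")
for b in (.75,.6,.45,.3,.15,0,-.05):
    f=.25+b; rel(face(.122+.042*np.sin(f)+.019,y,.012+.042*np.cos(f)-.017),tool(23),b)
```

```text
back shift [-0.0208 -0.0053  0.0105] turn [0.0038 0.0011 0.0007]
deep shift [-0.0148 -0.0059  0.0582] turn [0.0038 0.0011 0.0007]
0.75 shift [ 0.0038 -0.0058  0.057 ] turn [0.0038 0.0011 0.0007]
0.6 shift [ 0.0164 -0.0055  0.0352] turn [0.0038 0.0011 0.0007]
0.45 shift [ 0.032  -0.0053  0.0155] turn [0.0038 0.0011 0.0007]
0.3 shift [ 0.0504 -0.005  -0.0017] turn [0.0038 0.0011 0.0007]
0.15 shift [ 0.0712 -0.0048 -0.0159] turn [0.0038 0.0011 0.0007]
0 shift [ 0.0938 -0.0046 -0.0269] turn [0.0038 0.0011 0.0007]
-0.05 shift [ 0.1017 -0.0046 -0.0298] turn [0.0038 0.0011 0.0007]
```

apply_moves:
  motion:
    - [255,-0.03,-0.005,0.01,0,0,0]
    - [255,-0.025,-0.005,0.04,0,0,0]
    - [255,-0.015,-0.005,0.058,0,0,0]
    - [255,0.004,-0.005,0.057,0,0,0]
    - [255,0.016,-0.005,0.035,0,0,0]
    - [255,0.032,-0.005,0.015,0,0,0]
    - [255,0.05,-0.005,-0.002,0,0,0]
    - [255,0.05,-0.005,-0.002,0,0,0]

```text
time: 9.2
tcp_pos: [0.4925, -0.0074, 0.1747]
tcp_rot: [-0.003, 0.978, 0.04, 0.205]
ft_force: [-13.1, 0.3, 0.0]
width: 0.002
gripper_force: 5.8
```

Run:
```python
from h import *
y=-.022
for b in (.3,.15,0,-.05):
    f=.25+b; rel(face(.122+.042*np.sin(f)+.019,y,.012+.042*np.cos(f)-.017),tool(23),b)
```

```text
0.3 shift [-0.0312  0.001   0.0061] turn [ 0.0033 -0.0033  0.0005]
0.15 shift [-0.0103  0.0012 -0.0079] turn [ 0.0033 -0.0033  0.0005]
0 shift [ 0.0126  0.0013 -0.0185] turn [ 0.0033 -0.0033  0.0005]
-0.05 shift [ 0.0205  0.0013 -0.0213] turn [ 0.0033 -0.0033  0.0005]
```

apply_moves:
  motion:
    - [255,0.0,0,-0.008,0,0,0]
    - [255,0.004,0,-0.013,0,0,0]
    - [255,0.008,0,-0.017,0,0,0]
    - [255,0.012,0,-0.02,0,0,0]
    - [255,0.015,0,-0.022,0,0,0]
    - [255,0.015,0,-0.022,0,0,0]
    - [255,0.015,0,-0.022,0,0,0]
    - [255,0.015,0,-0.022,0,0,0]

```text
time: 10.2
tcp_pos: [0.492, -0.0074, 0.1796]
tcp_rot: [-0.003, 0.978, 0.04, 0.203]
ft_force: [-12.6, 0.1, -10.5]
width: 0.001
gripper_force: 7.8
```

Run:
```python
from h import *
rel(face(.151,-.022,.036),tool(23)); print(sense()["qpos"])
```

```text
shift [ 0.008   0.0013 -0.0012] turn [ 0.0031 -0.0021  0.0005]
[ 0.6154  0.17   -0.7869  2.2493  0.4105  0.3906 -1.9793]
```

apply_moves:
  motion:
    - [255,-0.03,0,0.02,0,0,0]
    - [255,-0.1,0,0.02,0,0,0]
    - [255,-0.13,0,-0.08,0,0,0]
    - [255,-0.13,0,-0.2,0,0,0]
    - [200,-0.13,0.1,-0.3,0,0.01,0]
    - [150,-0.13,0.2,-0.34,0,0.02,0]
    - [130,-0.13,0.3,-0.34,0,0.03,0]
    - [130,-0.13,0.4,-0.34,0,0.03,0]

```text
time: 11.2
tcp_pos: [0.4421, -0.1116, 0.2497]
tcp_rot: [-0.005, 0.966, 0.04, 0.256]
ft_force: [0.6, 0.3, -0.3]
width: 0.49
gripper_force: 0.0
```

Run:
```python
from h import *
f=grab_frame("top");cv2.imwrite("pics/c4.png",cv2.resize(cv2.cvtColor(f,4)[95:275,280:445],None,fx=3.3,fy=3.3,interpolation=2))
print(sense()["qpos"],(proj(face(.132,-.022,.053))-[280,95])*3.3)
for o in (.075,.034): rel(face(.132,-.022,o),tool(30))
```

```text
[ 0.9889 -0.0625 -0.6619  2.278  -0.5017  0.4754 -0.7746] [[295.8505 419.6847]]
 shift [ 0.1454 -0.4123  0.1975] turn [0.0036 0.0019 0.0001]
 shift [ 0.1464 -0.4141  0.3615] turn [0.0036 0.0019 0.0001]
```

View pics/c4.png

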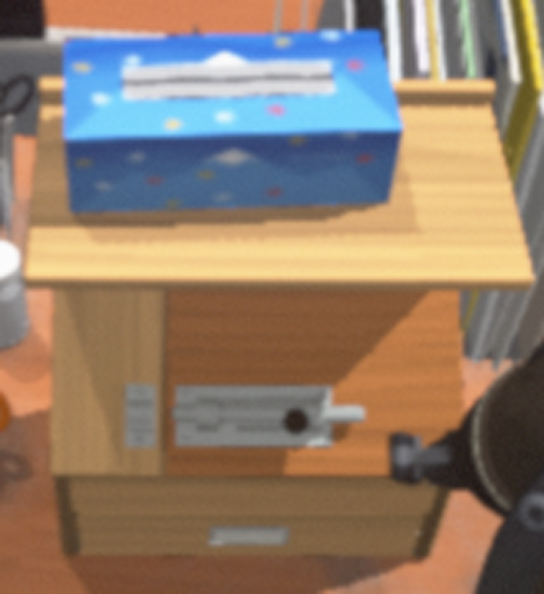

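The handle is raised: ball at crop (295,420), predicted (296,420). Next I pinch it and slide.

apply_moves:
  motion:
    - [130,0.03,-0.13,0,0,0,0]
    - [130,0.07,-0.26,0.03,0,0,0]
    - [130,0.12,-0.38,0.08,0.002,0.001,0]
    - [130,0.146,-0.413,0.13,0.003,0.002,0]
    - [130,0.146,-0.414,0.2,0.003,0.002,0]
    - [130,0.146,-0.414,0.28,0.003,0.002,0]
    - [130,0.146,-0.414,0.34,0.003,0.002,0]
    - [130,0.146,-0.414,0.36,0.003,0.002,0]

```text
time: 12.25
tcp_pos: [0.5103, -0.0011, 0.1874]
tcp_rot: [-0.011, 0.965, 0.042, 0.257]
ft_force: [-0.8, -0.1, 0.7]
width: 0.491
gripper_force: 0.0
```

Run:
```python
from h import *
print(sense()["qpos"],sense()["ft_force"])
rel(face(.132,-.022,.034),tool(30))
```

```text
[ 0.6428  0.1612 -0.8106  2.2981  0.5948  0.2481 -2.1583] [-0.8354 -0.0968  0.671 ]
 shift [ 0.0036  0.0206 -0.0028] turn [-0.0008  0.0008  0.001 ]
```

apply_moves:
  motion:
    - [130,0.003,0.02,0,0,0,0]
    - [130,0.003,0.02,0,0,0,0]
    - [180,0.003,0.02,0,0,0,0]
    - [230,0.003,0.02,0,0,0,0]
    - [255,0.003,0.02,0,0,0,0]
    - [255,0.003,0.02,0,0,0,0]
    - [255,0.003,0.02,0,0,0,0]
    - [255,0.003,0.02,0,0,0,0]
  newtons: 30

```text
time: 13.25
tcp_pos: [0.511, -0.0048, 0.1888]
tcp_rot: [-0.011, 0.965, 0.042, 0.258]
ft_force: [-3.4, 4.6, 2.7]
width: 0.184
gripper_force: 29.1
```

apply_moves:
  motion:
    - [255,0,-0.03,0,0,0,0]
    - [255,0,-0.06,0,0,0,0]
    - [255,0,-0.09,0,0,0,0]
    - [255,0,-0.12,0,0,0,0]
    - [255,0,-0.15,0,0,0,0]
    - [255,0,-0.17,0,0,0,0]
    - [255,0,-0.18,0,0,0,0]
    - [255,0,-0.18,0,0,0,0]

```text
time: 14.25
tcp_pos: [0.5072, 0.0377, 0.1885]
tcp_rot: [-0.01, 0.965, 0.041, 0.258]
ft_force: [2.5, -3.4, -1.4]
width: 0.183
gripper_force: 29.3
```

Run:
```python
from h import *
print(sense()["qpos"],sense()["ft_force"],sense()["width"])
rel(face(.132,.022,.034),tool(30))
```

```text
[ 0.4633  0.1417 -0.7426  2.3059  0.7117  0.2751 -2.3804] [ 2.5389 -3.4339 -1.418 ] 0.1827847381909534
 shift [0.0008 0.0003 0.0009] turn [-0.      0.0006  0.0008]
```

apply_moves:
  motion:
    - [255,0,-0.006,0,0,0,0]
    - [255,0,-0.012,0,0,0,0]
    - [255,0,-0.012,0,0,0,0]
    - [255,0,-0.012,0,0,0,0]
    - [200,0,-0.002,0,0,0,0]
    - [150,0,0,0,0,0,0]
    - [130,0,0,-0.05,0,0,0]
    - [130,0,0,-0.15,0,0,0]

```text
time: 15.25
tcp_pos: [0.4881, 0.038, 0.2207]
tcp_rot: [-0.012, 0.965, 0.042, 0.257]
ft_force: [-0.4, -1.0, 0.8]
width: 0.493
gripper_force: 0.0
```

apply_moves:
  motion:
    - [130,0,0,-0.1,0,0,0]
    - [130,0,0.05,-0.18,0,0,0]
    - [160,-0.1,0.15,-0.2,0,0,0]
    - [200,-0.15,0.3,-0.2,0,0,0]
    - [255,-0.15,0.4,-0.2,0,0,0]
    - [255,-0.15,0.5,-0.2,0,0,0]
    - [255,-0.15,0.57,-0.2,0,0,0]
    - [255,-0.15,0.57,-0.2,0,0,0]

```text
time: 16.25
tcp_pos: [0.4438, -0.1105, 0.2457]
tcp_rot: [-0.011, 0.965, 0.041, 0.258]
ft_force: [0.9, 0.3, -1.4]
width: -0.001
gripper_force: 0.0
```

Run:
```python
from h import *
f=grab_frame("top");cv2.imwrite("pics/c5.png",cv2.resize(cv2.cvtColor(f,4)[95:275,280:445],None,fx=3.3,fy=3.3,interpolation=2))
print(sense()["qpos"],(proj(face(.132,.022,.053))-[280,95])*3.3,(proj(face(.122,.103,.018))-[280,95])*3.3)
rel(face(.110,.022,.090),tool(36))
rel(face(.110,.022,.044),tool(36))
```

```text
[ 0.7766 -0.0617 -0.4738  2.298  -0.5048  0.4573 -0.7826] [[231.4645 419.3054]] [[114.8319 409.4921]]
 shift [ 0.2379 -0.565   0.1262] turn [-0.0006  0.0338  0.0009]
 shift [ 0.2382 -0.5647  0.3102] turn [-0.0006  0.0338  0.0009]
```

View pics/c5.png

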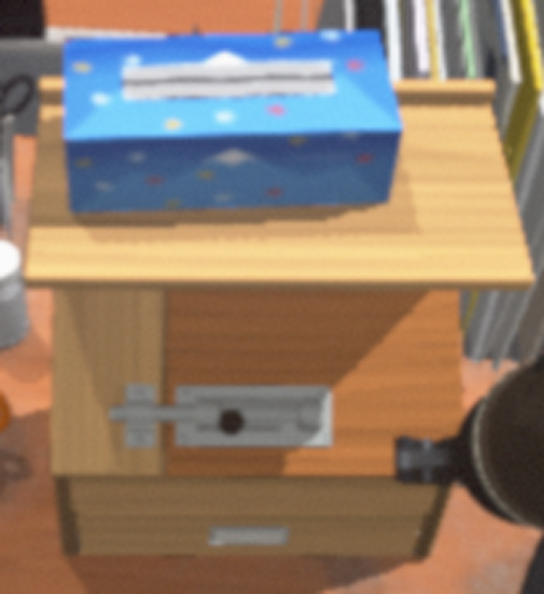

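The bolt is home: ball at crop (231,421), rod end past the keeper at (110,413). Last, I lay the handle down from its upslope side.

Run:
```python
from h import *
for s,o in((.155,.095),(.111,.085),(.111,.045)): rel(face(s,.022,o),tool(33))
```

```text
shift [ 0.0579 -0.5656  0.1065] turn [-0.0006  0.0172  0.0009]
 shift [ 0.2339 -0.565   0.1462] turn [-0.0006  0.0172  0.0009]
 shift [ 0.2342 -0.5647  0.3062] turn [-0.0006  0.0172  0.0009]
```

apply_moves:
  motion:
    - [255,0.0,-0.12,0,0,0.003,0]
    - [255,0.0,-0.24,0.02,0,0.006,0]
    - [255,0.02,-0.36,0.05,0,0.01,0]
    - [255,0.04,-0.47,0.08,0,0.014,0]
    - [255,0.058,-0.565,0.1,0,0.017,0.001]
    - [255,0.12,-0.565,0.12,0,0.017,0.001]
    - [255,0.16,-0.565,0.13,0,0.017,0.001]
    - [255,0.19,-0.565,0.14,0,0.017,0.001]

```text
time: 17.3
tcp_pos: [0.49, 0.0371, 0.2392]
tcp_rot: [-0.013, 0.958, 0.04, 0.284]
ft_force: [-0.7, -0.7, -0.5]
width: -0.003
gripper_force: 0.0
```

Run:
```python
from h import *
print(sense()["qpos"],sense()["ft_force"])
for s,o in((.111,.085),(.111,.043)): rel(face(s,.022,o),tool(33))
```

```text
[ 0.9629  0.0133 -1.1516  2.29    0.2409  0.2798 -1.8841] [-0.7433 -0.7293 -0.5246]
 shift [0.0426 0.0035 0.0092] turn [-0.0007 -0.      0.0004]
 shift [0.0338 0.0039 0.177 ] turn [-0.0007 -0.      0.0004]
```

apply_moves:
  motion:
    - [255,0.02,0.003,0.0,0,0,0]
    - [255,0.04,0.003,0.01,0,0,0]
    - [255,0.042,0.003,0.03,0,0,0]
    - [255,0.04,0.003,0.07,0,0,0]
    - [255,0.038,0.003,0.11,0,0,0]
    - [255,0.036,0.003,0.14,0,0,0]
    - [255,0.034,0.003,0.17,0,0,0]
    - [255,0.034,0.003,0.17,0,0,0]

```text
time: 18.3
tcp_pos: [0.5196, 0.0386, 0.2077]
tcp_rot: [-0.013, 0.958, 0.041, 0.283]
ft_force: [-0.0, 0.5, -0.2]
width: -0.001
gripper_force: 0.0
```

Run:
```python
from h import *
print(sense()["qpos"],sense()["ft_force"])
for b in (0,.15,.3,.45,.6,.75,.8):
    f=.25+b; rel(face(.122+.042*np.sin(f)-.018,.022,.012+.042*np.cos(f)-.011),tool(33),b)
```

```text
[ 0.6259  0.1408 -0.9049  2.293   0.8177  0.2679 -2.4699] [-0.008   0.4661 -0.1751]
0 shift [-0.0108 -0.0002  0.011 ] turn [-0.0008  0.0004  0.0005]
0.15 shift [-0.035  -0.0002  0.0178] turn [-0.0008  0.0004  0.0005]
0.3 shift [-0.0579 -0.0002  0.0282] turn [-0.0008  0.0004  0.0005]
0.45 shift [-0.0791 -0.0002  0.0419] turn [-0.0008  0.0004  0.0005]
0.6 shift [-0.098  -0.0002  0.0585] turn [-0.0008  0.0004  0.0005]
0.75 shift [-0.1141 -0.0001  0.0778] turn [-0.0008  0.0004  0.0005]
0.8 shift [-0.1188 -0.0001  0.0848] turn [-0.0008  0.0004  0.0005]
```

apply_moves:
  motion:
    - [255,-0.012,0,0.01,0,0,0]
    - [255,-0.035,0,0.018,0,0,0]
    - [255,-0.058,0,0.028,0,0,0]
    - [255,-0.08,0,0.042,0,0,0]
    - [255,-0.1,0,0.056,0,0,0]
    - [255,-0.116,0,0.064,0,0,0]
    - [255,-0.122,0,0.066,0,0,0]
    - [255,-0.122,0,0.066,0,0,0]

```text
time: 19.3
tcp_pos: [0.5074, 0.037, 0.1818]
tcp_rot: [-0.013, 0.957, 0.04, 0.288]
ft_force: [0.6, -4.1, 21.6]
width: 0.0
gripper_force: 10.8
```

Run:
```python
from h import *
print(sense()["qpos"],sense()["ft_force"])
for b in (.6,.75): 
    f=.25+b; rel(face(.122+.042*np.sin(f)-.018,.022,.012+.042*np.cos(f)-.011),tool(33),b)
```

```text
[ 0.1136  0.1043 -0.3732  2.3909  1.048   0.1463 -2.7402] [ 0.5898 -4.0629 21.5959]
0.6 shift [-0.0002 -0.0025 -0.0013] turn [-0.0005 -0.0028 -0.    ]
0.75 shift [-0.0166 -0.0025  0.0178] turn [-0.0005 -0.0028 -0.    ]
```

Joint 7 is at its range end, so I'll retreat and look.

apply_moves:
  motion:
    - [255,0.01,0,-0.02,0,0,0]
    - [255,0.015,0,-0.06,0,0,0]
    - [255,0.015,0,-0.12,0,0,0]
    - [255,0.0,0,-0.2,0,-0.01,0]
    - [255,0,0.1,-0.27,0,-0.015,0]
    - [255,-0.05,0.2,-0.27,0,-0.015,0]
    - [255,-0.1,0.35,-0.27,0,-0.015,0]
    - [255,-0.1,0.5,-0.27,0,-0.015,0]

```text
time: 20.3
tcp_pos: [0.4556, -0.091, 0.2206]
tcp_rot: [-0.011, 0.964, 0.04, 0.261]
ft_force: [0.6, 0.1, -0.4]
width: 0.0
gripper_force: 0.0
```

Run:
```python
from h import *
f=grab_frame("top");cv2.imwrite("pics/c6.png",cv2.resize(cv2.cvtColor(f,4)[95:275,280:445],None,fx=3.3,fy=3.3,interpolation=2))
print(sense()["qpos"],sense()["ft_force"])
for b in (0,.3,.45,.55,.65,.75):
    print(b,(proj(face(.122+.042*np.sin(.25+b),.022,.012+.042*np.cos(.25+b)))-[280,95])*3.3)
```

```text
[ 0.5173 -0.021  -0.301   2.3459 -0.4747  0.3387 -0.8589] [ 0.9531 -6.7529 -0.9096]
0 [[231.4409 419.92  ]]
0.3 [[231.0861 437.4274]]
0.45 [[230.8052 445.2943]]
0.55 [[230.5845 450.0751]]
0.65 [[230.3402 454.4257]]
0.75 [[230.0751 458.3019]]
```

View pics/c6.png

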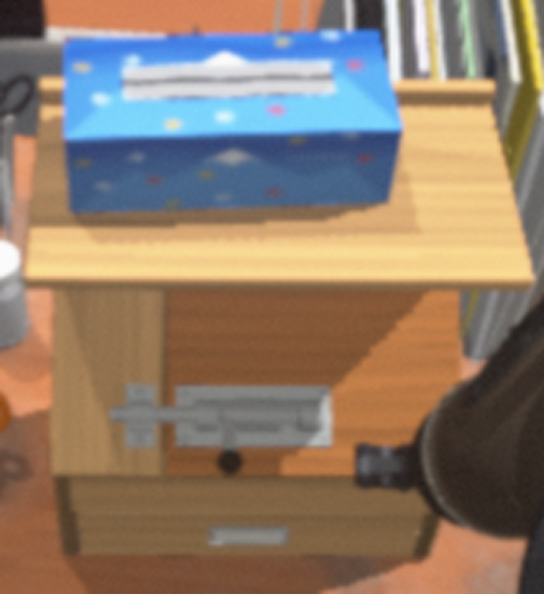

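The ball is at crop (230,461), which puts it fully in the notch (0.75 rad predicts 458). I'll back clear and hand in.

apply_moves:
  motion:
    - [255,-0.03,0.05,-0.05,0,0,0]
    - [255,-0.05,0.1,-0.1,0,0,0]
    - [255,-0.05,0.15,-0.12,0,0,0]
    - [255,-0.05,0.2,-0.12,0,0,0]
    - [255,-0.05,0.2,-0.12,0,0,0]
    - [255,-0.05,0.2,-0.12,0,0,0]
    - [255,-0.05,0.2,-0.12,0,0,0]
    - [255,-0.05,0.2,-0.12,0,0,0]

```text
time: 21.35
tcp_pos: [0.4347, -0.142, 0.2399]
tcp_rot: [-0.012, 0.965, 0.04, 0.261]
ft_force: [-0.6, -0.2, 0.7]
width: 0.002
gripper_force: 0.0
```

Run:
```python
from h import *
f=grab_frame("top").astype(int)
g=cv2.imread("pics/top0.png")[:,:,::-1].astype(int)
print("mug diff",abs(f-g)[225:285,190:240].mean(),sense()["ft_force"])
m=f[220:250,335:365].sum(2);i=np.argwhere(m<150).mean(0);print("ball",i[1]+335,i[0]+220)
print(sign_off())
```

```text
mug diff 9.950888888888889 [-0.0158  0.1673 -0.1316]
ball 349.20588235294116 234.55882352941177
the job is handed in; nothing more can be done
None
```

I handed the job in at about 21 s: the last pictures show the lid shut, the bolt home through the keeper and the handle lying in its notch. The gripper is clear of everything. I never went near the mug, but I didn't look at it again at the end; a rough image comparison there was inconclusive, and the hand-in returned no verdict.

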